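# Return the bench tools to their shadow tiles

### The job

Tidy the bench: put the red screwdriver, the yellow screwdriver, the spanner and the grease pot each back on the black tile that carries its own outline, tools lying squarely on the outline and pointing the same way as it, the pot upright on its disc, and let go of everything. Leave the roll of blue tape that stands among them where it is.

Things in the scene. Friction and masses are not known exactly. Their poses are not given: they have to be found in the camera images.
- red_center (a point): Short red screwdriver lying loose on the bench, 137 mm long, 22 mm high, about 80 g. The point is at the middle of its length, 11 mm above its underside; its x axis points along the tool to the metal tip. The red handle, 25 mm wide, runs from x = -68 to +12 mm (middle at x = -28 mm); the rest is a 6 mm steel shaft. Best gripped across the handle.
- yellow_center (a point): Long yellow screwdriver lying loose on the bench, 167 mm long, 22 mm high, about 80 g. The point is at the middle of its length, 11 mm above its underside; its x axis points along the tool to the metal tip. The yellow handle, 25 mm wide, runs from x = -84 to -4 mm (middle at x = -44 mm); the rest is a 6 mm steel shaft. Best gripped across the handle.
- spanner_center (a point): Bare steel combination spanner lying flat and loose on the bench, 162 mm long, 26 mm wide at its widest, 7 mm thick. The point is at the middle of its length, half-way up its thickness; its x axis points along the tool to the open jaw. Grip it across the shank at this point, where it is 12 mm wide; about 70 g.
- pot_center (a point): Grease pot standing loose on the bench: white with a blue lid that does not turn, round, 58 mm across (lid 56 mm), 73 mm high, about 120 g. The point is on its axis, half-way up (36.5 mm above its underside).
- tape_center (a point): Roll of blue tape, 82 mm across and 46 mm high, standing loose among the tools: to be left alone. The point is on its axis, half-way up. Other small clutter stands only farther back than the tools and tiles and is under 100 mm high.
- tile_red_mark (a point): Tile with a red screwdriver outline. The tile is a fixed black rubber plate 160 x 56 mm, 4 mm thick, lying on the bench; its top is flat, the outline is a flush coloured inlay. The point is on the tile's top surface, on the outline's centre line at the screwdriver tip's end; its x axis points along the outline from the handle end to this end, z is up. The middle of the outline lies 68.5 mm back from the point (towards -x).
- tile_yellow_mark (a point): Tile with a yellow, longer screwdriver outline. The tile is a fixed black rubber plate 190 x 56 mm, 4 mm thick, lying on the bench; its top is flat, the outline is a flush coloured inlay. The point is on the tile's top surface, on the outline's centre line at the screwdriver tip's end; its x axis points along the outline from the handle end to this end, z is up. The middle of the outline lies 83.5 mm back from the point (towards -x).
- tile_spanner_mark (a point): Tile with a white spanner outline. The tile is a fixed black rubber plate 186 x 56 mm, 4 mm thick, lying on the bench; its top is flat, the outline is a flush coloured inlay. The point is on the tile's top surface, on the outline's centre line at the end of the spanner's open jaw; its x axis points along the outline from the handle end to this end, z is up. The middle of the outline lies 81 mm back from the point (towards -x).
- tile_pot_mark (a point): Tile with a blue disc 58 mm across. The tile is a fixed black rubber plate 76 x 76 mm, 4 mm thick, lying on the bench; its top is flat, the outline is a flush coloured inlay. The point is on the tile's top surface at the disc's centre; z is up.
Things that resemble listed ones, but are neither listed nor needed, are in the scene too. Leave any white look-alike of the part that bears tile_pot_mark alone.

How it is judged:
At the end, for the whole second after the job is handed in: Each tool's middle is within 12 mm, along and across, of the middle of its own outline, turned the same way within 0.22 rad; the pot is upright (0.1 rad) within 12 mm of its disc's centre; all four rest on their tiles (height within 3 mm), let go and at rest (x of red_center in the frame of tile_red_mark between -0.0805 and -0.0565 m and y of red_center in the frame of tile_red_mark between -0.012 and 0.012 m and x of tile_red_mark in the frame of red_center above 0.0485 m and angle between the x axis of red_center and the x axis of tile_red_mark, either way round below 0.22 rad and z of red_center in the frame of tile_red_mark between 0.008 and 0.014 m and x of yellow_center in the frame of tile_yellow_mark between -0.0955 and -0.0715 m and y of yellow_center in the frame of tile_yellow_mark between -0.012 and 0.012 m and x of tile_yellow_mark in the frame of yellow_center above 0.0635 m and angle between the x axis of yellow_center and the x axis of tile_yellow_mark, either way round below 0.22 rad and z of yellow_center in the frame of tile_yellow_mark between 0.008 and 0.014 m and x of spanner_center in the frame of tile_spanner_mark between -0.093 and -0.069 m and y of spanner_center in the frame of tile_spanner_mark between -0.012 and 0.012 m and x of tile_spanner_mark in the frame of spanner_center above 0.061 m and angle between the x axis of spanner_center and the x axis of tile_spanner_mark, either way round below 0.22 rad and z of spanner_center in the frame of tile_spanner_mark between 0.0005 and 0.0065 m and horizontal distance between pot_center and tile_pot_mark below 0.012 m and angle between pot_center's own z axis and vertical below 0.1 rad and z of pot_center in the frame of tile_pot_mark between 0.0335 and 0.0395 m and linear speed of each of screwdriver_red, screwdriver_yellow, spanner_13, grease_pot below 0.02 m/s); the robot touches nothing.
It fails at once if the roll of tape is moved by more than 20 mm (distance of tape_center from where it was at the start of the episode above 0.02 m).
It also fails if it takes over 109 s, if anything falls off the work surface, if the arm or the gripper's body presses on something with over 40 N, if the wrist force passes 120 N, or if a joint passes its speed limit or range.

### The arm

A 6-joint arm with a two-finger parallel gripper is mounted at the origin on a cart in front of the work surface, level with it; the furniture and walls round the work are solid. World frame = base frame: x ahead of the robot, y to its left, z up, the work surface at z = 0. Lengths are in m, angles in rad, forces in N, time in s.
With the tool pointing down it reaches from about 0.375 to 0.9 m from the base axis. Payload 3.1 kg.
Tool frame: the origin (TCP) lies between the finger pads; the fingertips stand 19 mm ahead of it and the grasp point (between the pads) is the TCP; z points along the fingers, y is the direction in which the jaws open and shut (so a half turn about z gives the same grasp; the last joint's range is limited). The gripper opens to 87 mm and grips with 3 to 60 N. Pads are 19 mm wide; open, the fingers measure 117 mm over their backs; the gripper's body (75 mm by 190 mm) begins 51 mm behind the grasp point.
Start: joints at [-1.312, 0.527, 1.433, -0, 1.181, -0.178], TCP at [0.264, -0.566, 0.242] pointing down, gripper open.
Joint ranges: [-3.08, 3.08], [-0.75, 2.2], [0.22, 2.44], [-1.43, 4.57], [0, 2.65], [-2.85, 2.85]. Speed limits (rad/s): [2.79, 2.79, 3.14, 3.14, 3.14, 3.14].

### API

Orientations are given as a unit quaternion [x, y, z, w].
In Python, from rig import robot gives the robot as it stands.
- The arm moves only by the tool apply_moves, never from a script. Its argument "series" is a list of rows, each a list of 7 numbers: the shift along the tool's x, y, z in cm, then the turn, a rotation vector about the tool's x, y, z in degrees, then the opening, from 0 (shut) to 1 (fully open). In form: [[dx, dy, dz, rx, ry, rz, grip], ...]. A call has 1 to 5 rows; each row is the pose to reach, as a shift and turn from the pose commanded when the call began, along the tool's axes at that moment; what a row does not reach only later rows make up. A row lasts 1/12 s, in which the tool goes at most 41.7 mm and 7.16 degrees, less where a joint would pass 70% of its speed; a pose out of reach is approached as far as the arm can. A call with a gripper value outside its range is refused whole. The fingers move at their own pace and stop on an object; "newtons" is the grip in N (left out, the last holds). Time passes only in rows, so rows that repeat a pose let the fingers close. It gives the time, the measured TCP pose, the force and the opening at its end, in the units of the state.
- robot.get_obs(): the state, without advancing time (a new reading comes with each control period).
- robot.camera(name): name is "scene" or "top" or "wrist"; returns the picture (400x640x3 uint8, red, green, blue); there is no depth.
- robot.camera_params(name): a dict with "mtx" (3x3 intrinsics, pixels), "origin" and "rotation" of the camera in the world. Camera axes: x right, y down, z forward; pixel columns grow to the right and rows downward; lengths in m; the calibration is good to about 2 mm. A picture is of the moment at which its call begins: read the wrist's pose just before it. camera_params takes no time and is no camera call; for the wrist camera it gives the pose at the moment of the call.
- robot.hand_in(): hands the job in, once; it reports no verdict.
The state is a dict: "time": time; "q": joint angles; "joint_velocities": joint speeds; "joint_torque": joint torques, N m; "position": TCP position; "tool_rot": TCP orientation; "ft_force": force on the tool from outside, world axes, zero at the start; "moment": the same for the moment, N m; "grip_width": finger opening in m.
Only numpy, scipy, OpenCV 4.12 (cv2) and the standard library are available. Lean on these libraries where they do the work, as an engineer would, in place of code of your own. Each camera call takes 0.05 s, during which the arm holds its last target. There are 200 camera calls.

## Working session

There is one attempt and no reset: what is moved stays moved. The work goes in short steps, Python scripts to look and compute and a tool call to move; the robot and the scene stay as the last step left them, time stands still between calls to the robot, and variables do not carry over. Pictures are saved under pics/ and viewed, about 12 in all and at most 16, crops included, and the job is handed in when it is done.

Besides the shell and the picture viewer there is one more tool, called after ">>>" by a JSON object that holds its "op" and its "data". apply_moves: Moves the arm, as the interface text tells. Its arguments: {"type":"object","properties":{"series":{"type":"array"},"newtons":{"type":"number"}},"required":["series"]}

```bash
ls; mkdir -p pics
python3 - <<'E'
from rig import robot
import cv2
o=robot.get_obs();print(o)
for n in("top","scene"):
    cv2.imwrite(f"pics/{n}0.png",cv2.cvtColor(robot.camera(n),cv2.COLOR_RGB2BGR));print(robot.camera_params(n))
print(robot.camera_params("wrist"))
E
```

```text
pics
{'time': 0.0, 'q': array([-1.31250850e+00,  5.28442493e-01,  1.43387622e+00, -2.15481535e-05,
        1.18136461e+00, -1.78488519e-01]), 'joint_velocities': array([ 0.00140061,  0.00066229, -0.00079661, -0.00087085, -0.00035682,
        0.00078488]), 'joint_torque': array([ 1.22351361e-03, -4.40038705e+01, -1.76591384e+01,  6.34181849e-02,
        5.81452344e-02, -1.50739511e-04]), 'position': array([ 0.26424179, -0.56565314,  0.24059441]), 'tool_rot': array([ 9.76246508e-01,  2.16660245e-01, -5.16526271e-05, -1.04410646e-03]), 'ft_force': array([0.04641705, 0.39036457, 0.29553374]), 'moment': array([ 0.00046167,  0.01146934, -0.01909692]), 'grip_width': 0.08702708218122697}
{'mtx': array([[406.57472469,   0.        , 319.99147947],
       [  0.        , 406.57472469, 197.09515123],
       [  0.        ,   0.        ,   1.        ]]), 'origin': array([ 0.47318893, -0.06183458,  1.24056877]), 'rotation': array([-0.70419599,  0.70959084, -0.01600324,  0.01824115])}
{'mtx': array([[494.05572347,   0.        , 320.06692176],
       [  0.        , 494.05572347, 206.07689495],
       [  0.        ,   0.        ,   1.        ]]), 'origin': array([-0.16421313,  1.20106547,  1.31136325]), 'rotation': array([-0.22931435,  0.87844245, -0.40667548,  0.10182755])}
{'mtx': array([[285.17930131,   0.        , 317.6428383 ],
       [  0.        , 285.17930131, 205.43650366],
       [  0.        ,   0.        ,   1.        ]]), 'origin': array([ 0.32963414, -0.53622047,  0.38518748]), 'rotation': array([ 0.83636968, -0.53208764, -0.07163232,  0.11062239])}
```

View pics/top0.png

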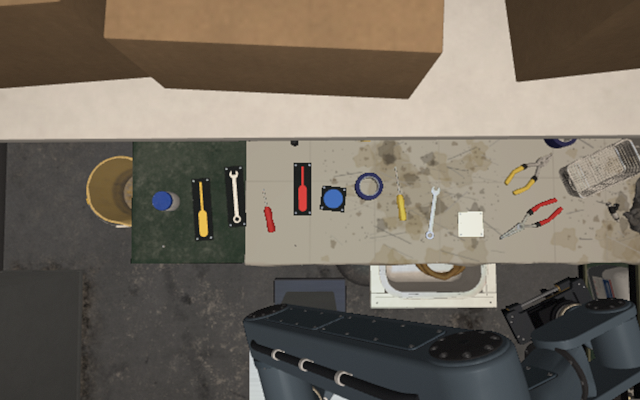

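View pics/scene0.png

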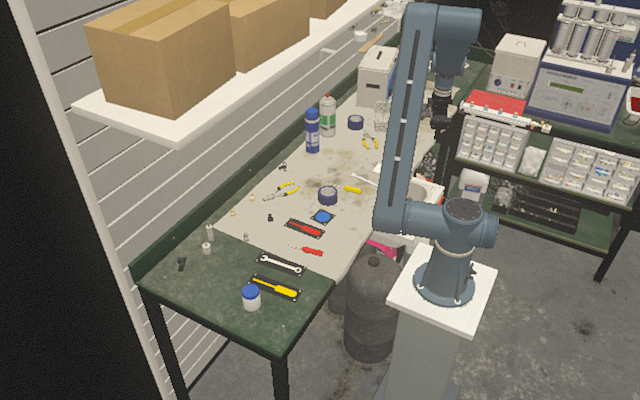

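The top view shows everything. Pixel positions (column, row):

| Item | Target | Loose object |
|---|---|---|
| Yellow screwdriver | tile (202,208) | (402,200) |
| Spanner | tile (235,195) | (433,212) |
| Red screwdriver | tile (302,188) | (268,213) |
| Pot | disc tile (333,198) | (165,201) |

The tape is at (368,185), and the white decoy tile is at (470,224). The scene view confirms this, and shows a shelf above the back of the bench.

```bash
cat > h.py <<'E'
import numpy as np, cv2
from rig import robot
from scipy.spatial.transform import Rotation as R
def ray(p,uv,z):
    uv=np.atleast_2d(uv).astype(float)
    d=np.c_[uv,np.ones(len(uv))]@np.linalg.inv(p["mtx"]).T@R.from_quat(p["rotation"]).as_matrix().T
    o=np.array(p["origin"]); return o+d*((z-o[2])/d[:,2])[:,None]
def proj(p,X):
    c=(np.atleast_2d(X)-p["origin"])@R.from_quat(p["rotation"]).as_matrix()@p["mtx"].T
    return c[:,:2]/c[:,2:]
def blobs(im,box,lo,hi,p,z,amin=15):
    x0,y0,x1,y1=box; hsv=cv2.cvtColor(im,cv2.COLOR_RGB2HSV)[y0:y1,x0:x1]
    m=cv2.inRange(hsv,np.array(lo),np.array(hi)); n,l,s,_=cv2.connectedComponentsWithStats(m)
    for i in range(1,n):
        if s[i,4]<amin: continue
        v,u=np.nonzero(l==i); P=ray(p,np.c_[u+x0,v+y0],z)[:,:2]; c=P.mean(0)
        w,V=np.linalg.eigh(np.cov((P-c).T)); a=V[:,1]; t=(P-c)@a
        mr=cv2.minAreaRect((P*1000).astype(np.float32))
        print(s[i,4],"px",np.round([u.mean()+x0,v.mean()+y0]),"c",c.round(4),"ang",round(np.degrees(np.arctan2(a[1],a[0])),1),"ends",(c+a*t.min()).round(4),(c+a*t.max()).round(4),"rect",np.round(mr[0],1),np.round(mr[1],1))
E
python3 - <<'E'
from h import *
im=robot.camera("top");p=robot.camera_params("top")
Y=((20,130,80),(35,255,255));Rd=((0,150,80),(8,255,255));B=((100,120,50),(125,255,255));W=((0,0,170),(180,60,255))
print("ytile");blobs(im,(188,175,216,243),*Y,p,.004)
print("ytool");blobs(im,(390,160,415,230),*Y,p,.011)
print("rtile");blobs(im,(290,160,314,217),*Rd,p,.004)
print("rtool");blobs(im,(255,185,285,240),*Rd,p,.011)
print("disc");blobs(im,(318,182,348,214),*B,p,.004)
print("pot");blobs(im,(145,185,182,215),*B,p,.073)
print("tape");blobs(im,(350,168,388,204),*B,p,.046)
print("stile");blobs(im,(224,165,246,228),*W,p,.004)
print("spanner");blobs(im,(420,180,445,245),*W,p,.007)
for k,z in(("tiles",.004),):
    for nm,b in dict(y=(188,170,216,247),s=(220,160,250,230),r=(288,158,316,220),d=(316,180,350,216)).items():
        print(k,nm);blobs(im,b,(0,0,0),(180,255,35),p,z,60)
print("shelf edge at z .5?",ray(p,[[300,138]],0.6),ray(p,[[300,138]],0.4))
c=cv2.resize(im[140:270,130:500],None,fx=2.15,fy=2.15,interpolation=cv2.INTER_CUBIC);cv2.imwrite("pics/crop.png",c[...,::-1])
E
```

```text
ytile
343 px [202. 215.] c [0.4821 0.3007] ang -175.8 ends [0.5852 0.3082] [0.4173 0.296 ] rect [501.3 302. ] [168.3  28.9]
ytool
160 px [401. 207.] c [ 0.5    -0.3026] ang -172.8 ends [ 0.5378 -0.2978] [ 0.4638 -0.3072] rect [ 500.8 -302.6] [74.5 20.4]
rtile
283 px [302. 193.] c [ 0.5454 -0.0035] ang 179.8 ends [ 0.6287 -0.0038] [ 0.4912 -0.0034] rect [560.   -3.5] [ 24.4 137.5]
rtool
160 px [269. 219.] c [0.467  0.0963] ang -168.2 ends [0.505  0.1042] [0.4312 0.0888] rect [468.1  96.5] [75.4 20.6]
disc
312 px [333. 198.] c [ 0.5293 -0.0969] ang 101.1 ends [ 0.535 -0.126] [ 0.5235 -0.0674] rect [528.6 -96.2] [57.9 57.9]
pot
294 px [162. 200.] c [0.5239 0.3975] ang 81.3 ends [0.5196 0.3698] [0.5281 0.4252] rect [525.  397.8] [55.  51.8]
tape
20 px [366. 174.] c [ 0.5981 -0.1952] ang 102.5 ends [ 0.6024 -0.2148] [ 0.5947 -0.1798] rect [ 598.6 -197.3] [ 6.5 35.8]
17 px [379. 179.] c [ 0.5825 -0.2325] ang -147.0 ends [ 0.5987 -0.222 ] [ 0.5686 -0.2416] rect [ 583.7 -232. ] [35.8  5.5]
32 px [358. 191.] c [ 0.5476 -0.1709] ang -152.3 ends [ 0.5692 -0.1596] [ 0.5261 -0.1821] rect [ 547.7 
[... 308 characters left out ...]
981] ang 171.8 ends [ 0.5634 -0.4095] [ 0.4059 -0.3868] rect [ 484.6 -398.8] [ 25.1 159.1]
tiles y
619 px [202. 206.] c [0.5089 0.3008] ang -175.4 ends [0.5939 0.3076] [0.4072 0.2927] rect [500.5 300.6] [187.5  53.8]
tiles s
647 px [235. 196.] c [0.5393 0.1997] ang -175.3 ends [0.629 0.207] [0.4479 0.1922] rect [538.4 200.4] [181.8  54.3]
tiles r
493 px [302. 186.] c [ 0.5677 -0.0027] ang 179.2 ends [ 0.638  -0.0038] [ 0.482  -0.0015] rect [560.   -3.4] [ 48.9 155.9]
tiles d
179 px [332. 198.] c [ 0.5299 -0.0961] ang 109.9 ends [ 0.5446 -0.1368] [ 0.5149 -0.0547] rect [529.6 -96.8] [72.3 72. ]
shelf edge at z .5? [[ 0.59849089 -0.02887131  0.6       ]] [[ 0.63761299 -0.01857944  0.4       ]]
```

View pics/crop.png

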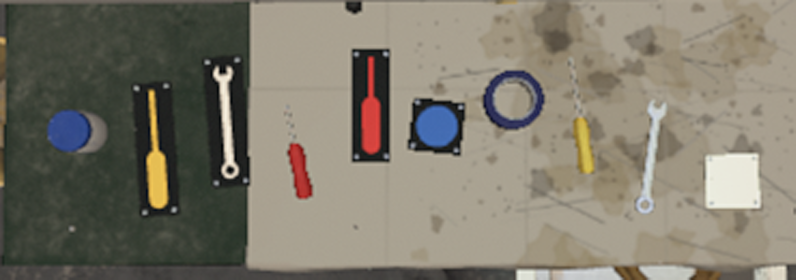

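```bash
cat >> h.py <<'E'
def plan(P0,q0,wps,rows=5):
    """wps: (x,y,z,yawdeg); prints shift cm/rotvec deg for each from the previous commanded pose"""
    P=np.array(P0,float);Q=R.from_quat(q0)
    for x,y,z,a in wps:
        T=R.from_euler("z",a,degrees=True)*R.from_euler("x",180,degrees=True)
        d=Q.inv().apply(np.array([x,y,z])-P)*100; r=(Q.inv()*T).as_rotvec(degrees=True)
        print((x,y,z,a),d.round(2),r.round(1),"rows>=",int(np.ceil(max(np.linalg.norm(d)/4.17,np.linalg.norm(r)/7.16))))
        P=np.array([x,y,z]);Q=T
E
python3 - <<'E'
from h import *
t=robot.camera_params("top");s=robot.camera_params("scene")
print("tips y,r",ray(t,[[395.6,167],[264.4,189]],.011))
for z in(.3,.4,.5,.6,.7,.8,.9):
    print(z,ray(t,[[100,140],[500,138]],z)[:,0].round(3),ray(s,[[165,145],[250,97]],z)[:,:2].round(3).tolist())
o=robot.get_obs()
plan([.2642,-.5657,.242],o["tool_rot"],[(.42,-.47,.16,-8),(.485,-.3985,.1,-8),(.485,-.3985,.021,-8),(.485,-.3985,.12,-8),(.51,-.2,.12,-8),(.53,0,.12,-8),(.538,.2008,.12,4.5),(.538,.2008,.026,4.5),(.538,.2008,.12,4.5),(.4675,.0964,.12,11.8),(.4675,.0964,.021,11.8),(.4675,.0964,.1,11.8),(.532,-.0035,.1,-.3),(.532,-.0035,.026,-.3),(.532,-.0035,.12,-.3)])
E
```

```text
tips y,r [[ 0.62252869 -0.28845883  0.011     ]
 [ 0.5586761   0.11020188  0.011     ]]
0.3 [0.656 0.653] [[1.07, 0.138], [1.012, -0.318]]
0.4 [0.637 0.634] [[0.948, 0.243], [0.896, -0.168]]
0.5 [0.617 0.615] [[0.826, 0.348], [0.779, -0.018]]
0.6 [0.598 0.596] [[0.704, 0.454], [0.663, 0.132]]
0.7 [0.578 0.577] [[0.582, 0.559], [0.547, 0.283]]
0.8 [0.559 0.558] [[0.46, 0.664], [0.431, 0.433]]
0.9 [0.539 0.538] [[0.338, 0.769], [0.314, 0.583]]
(0.42, -0.47, 0.16, -8) [18.16 -2.07  8.21] [-0.1  0.  33. ] rows>= 5
(0.485, -0.3985, 0.1, -8) [ 5.44 -7.99  6.  ] [0. 0. 0.] rows>= 3
(0.485, -0.3985, 0.021, -8) [-0.  -0.   7.9] [0. 0. 0.] rows>= 2
(0.485, -0.3985, 0.12, -8) [ 0.   0.  -9.9] [0. 0. 0.] rows>= 3
(0.51, -0.2, 0.12, -8) [ -0.29 -20.    -0.  ] [0. 0. 0.] rows>= 5
(0.53, 0, 0.12, -8) [ -0.8  -20.08  -0.  ] [0. 0. 0.] rows>= 5
(0.538, 0.2008, 0.12, 4.5) [ -2. -20.  -0.] [  0.    0.  -12.5] rows>= 5
(0.538, 0.2008, 0.026, 4.5) [ 0.  -0.   9.4] [0. 0. 0.] rows>= 3
(0.538, 0.2008, 0.12, 4.5) [ 0.   0.  -9.4] [0. 0. 0.] rows>= 3
(0.4675, 0.0964, 0.12, 11.8) [-7.85  9.85  0.  ] [ 0.   0.  -7.3] rows>= 4
(0.4675, 0.0964, 0.021, 11.8) [-0.  -0.   9.9] [0. 0. 0.] rows>= 3
(0.4675, 0.0964, 0.1, 11.8) [ 0.   0.  -7.9] [0. 0. 0.] rows>= 2
(0.532, -0.0035, 0.1, -0.3) [ 4.27 11.1   0.  ] [-0.  -0.  12.1] rows>= 3
(0.532, -0.0035, 0.026, -0.3) [-0.  -0.   7.4] [0. 0. 0.] rows>= 2
(0.532, -0.0035, 0.12, -0.3) [ 0.   0.  -9.4] [0. 0. 0.] rows>= 3
```

>>> {"op": "apply_moves", "data": {"series": [[18.2, -2.1, 8.2, 0, 0, 33, 0.6], [18.2, -2.1, 8.2, 0, 0, 33, 0.6], [18.2, -2.1, 8.2, 0, 0, 33, 0.6], [18.2, -2.1, 8.2, 0, 0, 33, 0.6], [18.2, -2.1, 8.2, 0, 0, 33, 0.6]], "newtons": 30}}

```text
time: 0.57
position: [0.4218, -0.4686, 0.1583]
tool_rot: [0.997, -0.072, -0.0, -0.001]
ft_force: [-0.1, -0.3, 0.1]
grip_width: 0.0613
```

>>> {"op": "apply_moves", "data": {"series": [[5.4, -8.0, 6.0, 0, 0, 0, 0.6], [5.4, -8.0, 6.0, 0, 0, 0, 0.6], [5.4, -8.0, 6.0, 0, 0, 0, 0.6], [5.4, -8.0, 6.0, 0, 0, 0, 0.6]]}}

```text
time: 0.9
position: [0.4859, -0.3916, 0.0953]
tool_rot: [0.998, -0.067, -0.003, -0.004]
ft_force: [-0.2, 0.3, -0.9]
grip_width: 0.0526
```

Run:
```python
from h import *
o=robot.get_obs();p=robot.camera_params("wrist");im=robot.camera("wrist")
print(o["position"],o["q"],R.from_quat(o["tool_rot"]).as_matrix()[:,0].round(3))
print(proj(p,[[.485,-.3985,.004],[.565,-.41,.004],[.404,-.387,.004]]).round(0))
b=im[...,::-1].copy()
for q in proj(p,[[.485,-.3985,.004],[.565,-.41,.004],[.404,-.387,.004]]): cv2.circle(b,tuple(int(v) for v in q),3,(0,0,255),-1)
cv2.imwrite("pics/w1.png",b)
```

```text
[ 0.48592613 -0.39159128  0.09529713] [-0.85789853  0.71559083  1.54039103  0.00213143  0.89545039  0.84549643] [ 0.991 -0.134 -0.006]
[[326. 214.]
 [328. 116.]
 [325. 297.]]
```

View pics/w1.png

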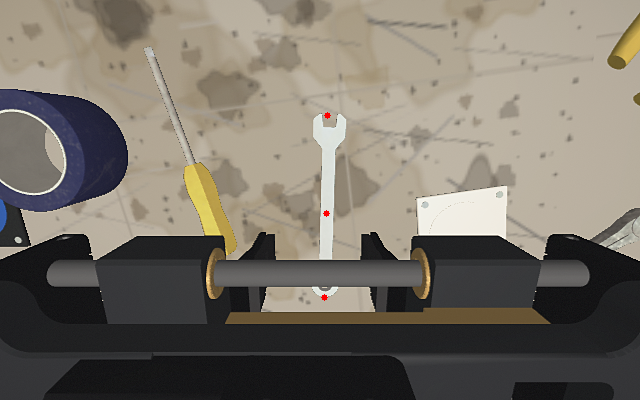

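The wrist view shows the spanner at (326,213), with its jaw up. The points projected from the top-camera fit fall on it.

>>> {"op": "apply_moves", "data": {"series": [[0, 0, 4, 0, 0, 0, 0.5], [0, 0, 6.5, 0, 0, 0, 0.5], [0, 0, 7.8, 0, 0, 0, 0.5], [0, 0, 7.8, 0, 0, 0, 0.5]]}}

```text
time: 1.28
position: [0.4842, -0.3996, 0.0209]
tool_rot: [0.998, -0.07, -0.0, -0.0]
ft_force: [0.4, -1.2, -0.5]
grip_width: 0.0442
```

>>> {"op": "apply_moves", "data": {"series": [[0, 0, 0, 0, 0, 0, 0], [0, 0, 0, 0, 0, 0, 0], [0, 0, 0, 0, 0, 0, 0], [0, 0, 0, 0, 0, 0, 0], [0, 0, 0, 0, 0, 0, 0]]}}

```text
time: 1.7
position: [0.4851, -0.399, 0.0221]
tool_rot: [0.998, -0.07, 0.0, 0.0]
ft_force: [-0.3, -0.6, 0.3]
grip_width: 0.0181
```

>>> {"op": "apply_moves", "data": {"series": [[0, 0, 0.1, 0, 0, 0, 0], [0, 0, 0.1, 0, 0, 0, 0], [0, 0, 0.1, 0, 0, 0, 0], [0, 0, 0.1, 0, 0, 0, 0]]}}

```text
time: 2.03
position: [0.4852, -0.3988, 0.0211]
tool_rot: [0.998, -0.07, 0.0, 0.0]
ft_force: [-1.2, 0.6, 4.2]
grip_width: 0.0108
```

>>> {"op": "apply_moves", "data": {"series": [[0, 0, -3, 0, 0, 0, 0], [0, 0, -6.5, 0, 0, 0, 0], [0, 0, -9.9, 0, 0, 0, 0], [0, 0, -9.9, 0, 0, 0, 0]]}}

```text
time: 2.37
position: [0.488, -0.4016, 0.1257]
tool_rot: [0.998, -0.069, 0.004, 0.004]
ft_force: [1.6, -0.5, 0.2]
grip_width: 0.011
```

Run:
```python
from h import *
o=robot.get_obs();im=robot.camera("wrist")
print(o["position"],o["grip_width"],o["ft_force"])
cv2.imwrite("pics/w2.png",im[...,::-1])
plan([.485,-.399,.12],R.from_euler("ZX",[-8,180],degrees=True).as_quat(),[(.51,-.2,.12,-8),(.53,0,.12,-8),(.538,.2008,.12,4.5),(.538,.2008,.026,4.5)])
```

```text
[ 0.48804036 -0.40158212  0.12572358] 0.011044519598617183 [ 1.64685517 -0.54848175  0.18808208]
(0.51, -0.2, 0.12, -8) [ -0.29 -20.05  -0.  ] [0. 0. 0.] rows>= 5
(0.53, 0, 0.12, -8) [ -0.8  -20.08  -0.  ] [0. 0. 0.] rows>= 5
(0.538, 0.2008, 0.12, 4.5) [ -2. -20.  -0.] [  0.    0.  -12.5] rows>= 5
(0.538, 0.2008, 0.026, 4.5) [ 0.  -0.   9.4] [0. 0. 0.] rows>= 3
```

View pics/w2.png

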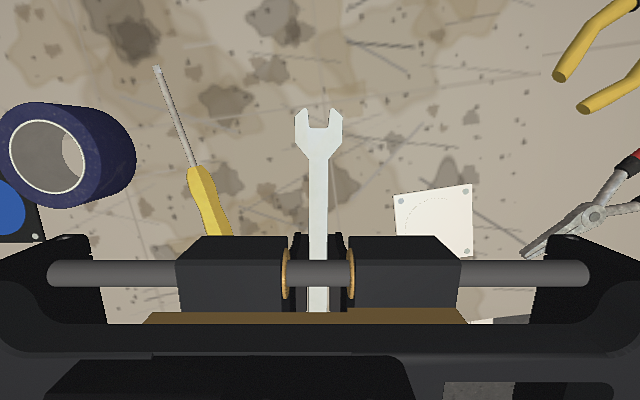

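The view shows the spanner held square in the jaws, with its head at (318,130). Now carry it over.

>>> {"op": "apply_moves", "data": {"series": [[-0.1, -3, 0, 0, 0, 0, 0], [-0.1, -7, 0, 0, 0, 0, 0], [-0.2, -11.5, 0, 0, 0, 0, 0], [-0.2, -15.5, 0, 0, 0, 0, 0], [-0.3, -19.5, 0, 0, 0, 0, 0]], "newtons": 40}}

```text
time: 2.83
position: [0.5078, -0.2027, 0.1178]
tool_rot: [0.998, -0.07, -0.002, -0.001]
ft_force: [0.5, 0.6, -0.8]
grip_width: 0.0099
```

>>> {"op": "apply_moves", "data": {"series": [[-0.2, -4, 0, 0, 0, 0, 0], [-0.3, -8, 0, 0, 0, 0, 0], [-0.4, -12, 0, 0, 0, 0, 0], [-0.6, -16, 0, 0, 0, 0, 0], [-0.8, -20, 0, 0, 0, 0, 0]]}}

```text
time: 3.25
position: [0.5275, -0.0036, 0.1179]
tool_rot: [0.998, -0.07, -0.002, -0.0]
ft_force: [0.9, -0.9, -0.8]
grip_width: 0.0106
```

>>> {"op": "apply_moves", "data": {"series": [[-0.4, -4, 0, 0, 0, -3, 0], [-0.8, -8, 0, 0, 0, -6, 0], [-1.2, -12, 0, 0, 0, -9, 0], [-1.6, -16, 0, 0, 0, -12.5, 0], [-2.0, -19.5, 0, 0, 0, -12.5, 0]]}}

```text
time: 3.67
position: [0.5345, 0.1925, 0.1177]
tool_rot: [0.999, 0.041, -0.002, 0.0]
ft_force: [-0.4, 0.1, -1.0]
grip_width: 0.01
```

>>> {"op": "apply_moves", "data": {"series": [[0, -1, 1, 0, 0, 0, 0], [0, -1, 3, 0, 0, 0, 0], [0, -1, 3, 0, 0, 0, 0], [0, -1, 3, 0, 0, 0, 0]]}}

```text
time: 4.0
position: [0.5332, 0.1994, 0.0873]
tool_rot: [0.999, 0.04, -0.003, 0.0]
ft_force: [-0.3, 0.2, -1.5]
grip_width: 0.0104
```

Run:
```python
from h import *
o=robot.get_obs();p=robot.camera_params("wrist");im=robot.camera("wrist")
print(o["position"],o["grip_width"],o["tool_rot"])
b=im[...,::-1].copy()
c=np.array([.538,.2008,.004]);d=np.array([np.cos(.0785),np.sin(.0785),0])
for q in proj(p,[c,c+.081*d]): print(q);cv2.circle(b,tuple(int(v) for v in q),3,(0,0,255),-1)
cv2.imwrite("pics/w3.png",b)
plan(o["position"],o["tool_rot"],[(.538,.2008,.026,4.5)])
```

```text
[0.53315421 0.1994026  0.08726363] 0.010392695994542105 [ 9.99211449e-01  3.95828749e-02 -3.07104686e-03  4.95568806e-04]
[315.74717216 210.94283371]
[315.68502872 108.22484614]
(0.538, 0.2008, 0.026, 4.5) [ 0.53 -0.11  6.12] [0.  0.4 0. ] rows>= 2
```

View pics/w3.png

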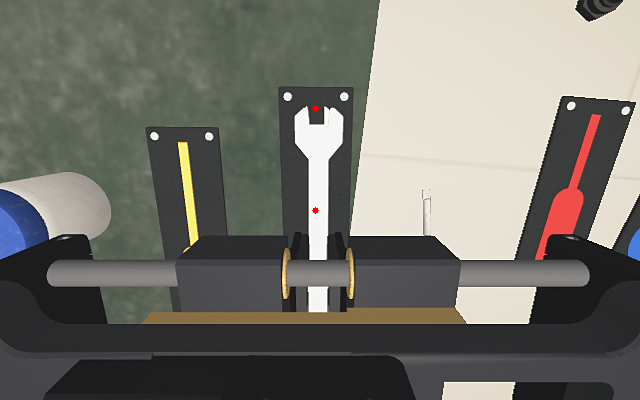

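The spanner hangs over its outline: tile head edge at row 88, centred on column 316. My predicted outline end at row 108 looks about 4 mm short, so I'll go a little further along x.

>>> {"op": "apply_moves", "data": {"series": [[0.7, -0.1, 2, 0, 0.4, 0, 0], [0.7, -0.1, 4, 0, 0.4, 0, 0], [0.7, -0.1, 5, 0, 0.4, 0, 0], [0.7, -0.1, 5.6, 0, 0.4, 0, 0], [0.7, -0.1, 6.0, 0, 0.4, 0, 0]]}}

```text
time: 4.47
position: [0.5421, 0.2008, 0.0292]
tool_rot: [0.999, 0.039, 0.003, -0.0]
ft_force: [-0.6, 0.3, -0.8]
grip_width: 0.0101
```

>>> {"op": "apply_moves", "data": {"series": [[0, 0, 0.1, 0, 0, 0, 0], [0, 0, 0.1, 0, 0, 0, 0]]}}

```text
time: 4.63
position: [0.5426, 0.2014, 0.029]
tool_rot: [0.999, 0.039, 0.004, -0.0]
ft_force: [0.2, -0.2, -0.8]
grip_width: 0.0099
```

>>> {"op": "apply_moves", "data": {"series": [[-0.2, 0, 0.2, 0, -0.4, 0, 0], [-0.2, 0, 0.3, 0, -0.4, 0, 0], [-0.2, 0, 0.35, 0, -0.4, 0, 0], [-0.2, 0, 0.35, 0, -0.4, 0, 0]]}}

```text
time: 4.97
position: [0.5404, 0.2015, 0.0253]
tool_rot: [0.999, 0.04, 0.0, -0.0]
ft_force: [0.7, 0.1, -0.7]
grip_width: 0.0106
```

>>> {"op": "apply_moves", "data": {"series": [[0, 0, 0, 0, 0, 0, 0.35], [0, 0, 0, 0, 0, 0, 0.35], [0, 0, 0, 0, 0, 0, 0.35], [0, 0, 0, 0, 0, 0, 0.35]]}}

```text
time: 5.3
position: [0.5405, 0.2015, 0.0252]
tool_rot: [0.999, 0.04, 0.0, -0.0]
ft_force: [1.2, 0.0, -0.2]
grip_width: 0.0269
```

>>> {"op": "apply_moves", "data": {"series": [[0, 0, -3, 0, 0, 0, 0.5], [0, 0, -6, 0, 0, 0, 0.5], [0, 0, -9.5, 0, 0, 0, 0.5], [0, 0, -9.5, 0, 0, 0, 0.5]]}}

```text
time: 5.63
position: [0.5445, 0.2023, 0.1261]
tool_rot: [0.999, 0.04, 0.006, -0.001]
ft_force: [1.0, 1.1, -0.3]
grip_width: 0.042
```

Run:
```python
from h import *
o=robot.get_obs()
print(o["position"],o["tool_rot"])
plan(o["position"],o["tool_rot"],[(.4675,.0964,.12,11.8),(.4675,.0964,.021,11.8)])
```

```text
[0.54448531 0.20229338 0.12607542] [ 9.99195847e-01  3.96169254e-02  6.12524077e-03 -7.99430909e-04]
(0.4675, 0.0964, 0.12, 11.8) [-8.52  9.95  0.49] [-0.  -0.7 -7.3] rows>= 4
(0.4675, 0.0964, 0.021, 11.8) [-0.  -0.   9.9] [0. 0. 0.] rows>= 3
```

>>> {"op": "apply_moves", "data": {"series": [[-2.6, 3.2, 0, 0, 0, -4, 0.55], [-5.2, 6.4, 0, 0, 0, -7.3, 0.55], [-8.1, 9.9, 2, 0, 0, -7.3, 0.55], [-8.1, 9.9, 4, 0, 0, -7.3, 0.55], [-8.1, 9.9, 4, 0, 0, -7.3, 0.55]]}}

```text
time: 6.05
position: [0.4632, 0.0947, 0.0777]
tool_rot: [0.995, 0.101, -0.004, -0.0]
ft_force: [0.1, -0.6, -0.1]
grip_width: 0.0477
```

>>> {"op": "apply_moves", "data": {"series": [[0, 0, 0, 0, 0, 0, 0.55], [0, 0, 0, 0, 0, 0, 0.55]]}}

```text
time: 6.22
position: [0.469, 0.0967, 0.0805]
tool_rot: [0.995, 0.103, 0.001, 0.0]
ft_force: [1.0, 0.1, -0.3]
grip_width: 0.0477
```

Run:
```python
from h import *
o=robot.get_obs();p=robot.camera_params("wrist");im=robot.camera("wrist")
print(o["position"],o["tool_rot"])
b=im[...,::-1].copy();a=np.radians(11.8);d=np.array([np.cos(a),np.sin(a),0]);c=np.array([.4675,.0964,.011])
c2=np.array([.538,.2008,.004])
for q in proj(p,[c,c+.04*d,c+.0965*d]): cv2.circle(b,tuple(int(v) for v in q),3,(255,0,255),-1)
cv2.imwrite("pics/w4.png",b)
plan(o["position"],o["tool_rot"],[(.4675,.0964,.021,11.8)])
```

```text
[0.46903394 0.09674479 0.08052339] [9.94667207e-01 1.03129761e-01 1.18095160e-03 6.70895469e-05]
(0.4675, 0.0964, 0.021, 11.8) [-0.17  0.    5.95] [ 0.  -0.1  0. ] rows>= 2
```

View pics/w4.png

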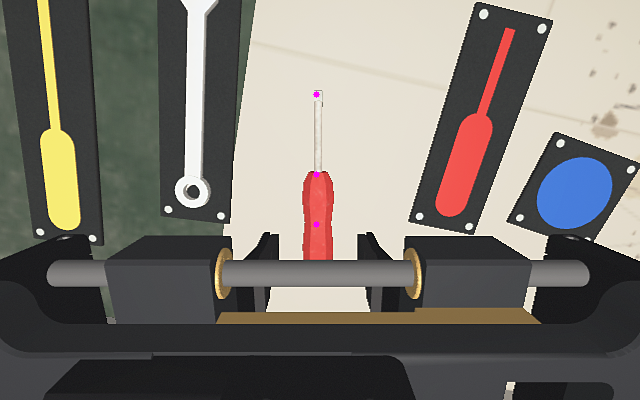

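The red screwdriver is centred between the fingers at column 316. Its tip is at row 91 against the predicted 95. The spanner lies on its tile at (193,190).

>>> {"op": "apply_moves", "data": {"series": [[0, 0, 3, 0, 0, 0, 0.55], [0, 0, 5, 0, 0, 0, 0.55], [0, 0, 5.8, 0, 0, 0, 0.55], [0, 0, 5.8, 0, 0, 0, 0.4]], "newtons": 35}}

```text
time: 6.6
position: [0.4675, 0.0971, 0.0211]
tool_rot: [0.995, 0.104, -0.001, -0.0]
ft_force: [0.7, -0.8, -0.1]
grip_width: 0.0458
```

>>> {"op": "apply_moves", "data": {"series": [[0, 0, 0.1, 0, 0, 0, 0], [0, 0, 0.1, 0, 0, 0, 0], [0, 0, 0.1, 0, 0, 0, 0], [0, 0, 0.1, 0, 0, 0, 0], [0, 0, 0.1, 0, 0, 0, 0]]}}

```text
time: 7.02
position: [0.4681, 0.0964, 0.022]
tool_rot: [0.995, 0.103, 0.001, 0.0]
ft_force: [0.4, 0.9, 4.8]
grip_width: 0.0227
```

>>> {"op": "apply_moves", "data": {"series": [[0, 0, 0, 0, 0, 0, 0], [0, 0, 0, 0, 0, 0, 0]]}}

```text
time: 7.18
position: [0.4681, 0.0964, 0.0219]
tool_rot: [0.995, 0.103, 0.001, 0.0]
ft_force: [0.4, 1.2, 7.1]
grip_width: 0.0227
```

Run:
```python
from h import *
o=robot.get_obs()
print(o["position"],o["tool_rot"],o["grip_width"])
P=o["position"]
plan(P,o["tool_rot"],[(*P[:2],.1,11.8),(.5335,-.0035,.1,-.3),(.5335,-.0035,P[2]+.0045,-.3)])
```

```text
[0.46812952 0.09641696 0.02194309] [9.94686990e-01 1.02939667e-01 1.10099513e-03 6.10187778e-05] 0.02272955865755661
(np.float64(0.4681295227001556), np.float64(0.09641696330658908), 0.1, 11.8) [ 0.02  0.   -7.81] [ 0.  -0.1  0. ] rows>= 2
(0.5335, -0.0035, 0.1, -0.3) [ 4.36 11.12  0.  ] [-0.  -0.  12.1] rows>= 3
(0.5335, -0.0035, np.float64(0.026443089524556745), -0.3) [-0.   -0.    7.36] [0. 0. 0.] rows>= 2
```

>>> {"op": "apply_moves", "data": {"series": [[0, 0, -3, 0, 0, 0, 0], [0, 0, -6, 0, 0, 0, 0], [0, 0, -7.8, 0, 0, 0, 0]]}}

```text
time: 7.43
position: [0.4677, 0.0962, 0.1008]
tool_rot: [0.995, 0.103, 0.001, 0.0]
ft_force: [0.4, -1.4, -0.0]
grip_width: 0.023
```

>>> {"op": "apply_moves", "data": {"series": [[1.1, 2.8, 0, 0, 0, 4, 0], [2.5, 6.2, 0, 0, 0, 8, 0], [3.6, 9.2, 0, 0, 0, 12.1, 0], [4.4, 11.1, 0, 0, 0, 12.1, 0], [4.4, 11.1, 0, 0, 0, 12.1, 0]]}}

```text
time: 7.85
position: [0.5373, -0.0074, 0.0996]
tool_rot: [1.0, -0.004, 0.003, 0.001]
ft_force: [0.8, 0.4, -0.4]
grip_width: 0.0233
```

>>> {"op": "apply_moves", "data": {"series": [[0, 0, 2.5, 0, 0, 0, 0], [0, 0, 4, 0, 0, 0, 0], [0, 0, 5.5, 0, 0, 0, 0], [0, 0, 5.5, 0, 0, 0, 0], [0, 0, 5.5, 0, 0, 0, 0]]}}

```text
time: 8.27
position: [0.5317, -0.0026, 0.0434]
tool_rot: [1.0, -0.002, -0.002, -0.0]
ft_force: [-0.6, 0.3, -1.3]
grip_width: 0.0232
```

Run:
```python
from h import *
o=robot.get_obs();p=robot.camera_params("wrist");im=robot.camera("wrist")
print(o["position"],o["tool_rot"],o["grip_width"])
b=im[...,::-1].copy();c=np.array([.56,-.0035,.004])
for q in proj(p,[c,c+[.0685,0,0]]): cv2.circle(b,tuple(int(v) for v in q),3,(255,0,255),-1)
cv2.imwrite("pics/w5.png",b)
plan(o["position"],o["tool_rot"],[(.5335,-.0035,.0265,-.3)])
```

```text
[ 0.53172932 -0.00260716  0.04340692] [ 9.99996241e-01 -2.17128225e-03 -1.63035168e-03 -3.81256382e-04] 0.023224760138569545
(0.5335, -0.0035, 0.0265, -0.3) [0.18 0.09 1.69] [-0.   0.2  0.1] rows>= 1
```

View pics/w5.png

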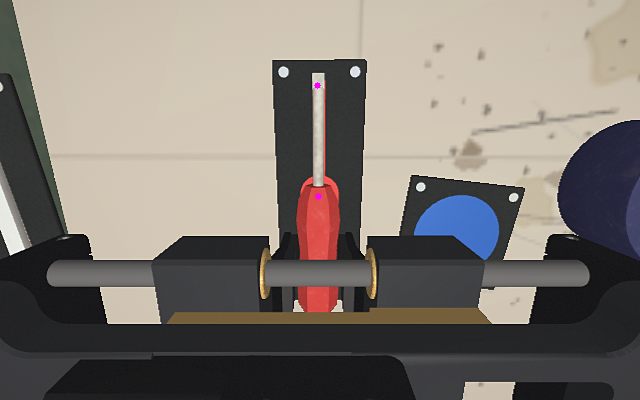

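The red tool sits over its outline, tile axis at column 319. The outline's shoulder (row 177) shows just beyond the handle's (row 187), so I'll go a few mm further along x.

>>> {"op": "apply_moves", "data": {"series": [[0.3, 0, 1, 0, 0.2, 0, 0], [0.3, 0, 1.4, 0, 0.2, 0, 0], [0.3, 0, 1.7, 0, 0.2, 0, 0], [0.3, 0, 1.7, 0, 0.2, 0, 0], [0.3, 0, 1.7, 0, 0.2, 0, 0]]}}

```text
time: 8.73
position: [0.5361, -0.0033, 0.027]
tool_rot: [1.0, -0.002, 0.002, -0.0]
ft_force: [0.0, -0.5, -1.5]
grip_width: 0.0225
```

>>> {"op": "apply_moves", "data": {"series": [[-0.1, 0, 0.1, 0, 0, 0, 0], [-0.1, 0, 0.1, 0, 0, 0, 0]]}}

```text
time: 8.9
position: [0.535, -0.0033, 0.0261]
tool_rot: [1.0, -0.002, 0.002, -0.0]
ft_force: [-0.6, 0.5, -0.5]
grip_width: 0.0227
```

>>> {"op": "apply_moves", "data": {"series": [[-0.1, 0, 0, 0, 0, 0, 0.55], [-0.1, 0, 0, 0, 0, 0, 0.55], [-0.1, 0, 0, 0, 0, 0, 0.55], [-0.1, 0, 0, 0, 0, 0, 0.55]]}}

```text
time: 9.23
position: [0.5343, -0.0034, 0.0262]
tool_rot: [1.0, -0.002, 0.002, 0.0]
ft_force: [0.2, -0.0, -0.2]
grip_width: 0.042
```

>>> {"op": "apply_moves", "data": {"series": [[0, 0, -3, 0, 0, 0, 0.8], [0, 0, -6, 0, 0, 0, 1], [0, 0, -10, 0, 0, 0, 1], [0, 0, -12, 0, 0, 0, 1], [0, 0, -12, 0, 0, 0, 1]]}}

```text
time: 9.65
position: [0.537, -0.0039, 0.1508]
tool_rot: [1.0, -0.002, 0.007, 0.001]
ft_force: [0.2, 0.4, 0.2]
grip_width: 0.0732
```

Run:
```python
from h import *
o=robot.get_obs()
print(o["position"],o["tool_rot"])
plan((.533,-.0033,.146),o["tool_rot"],[(.53,.2,.146,0),(.526,.3975,.146,0),(.5255,.3975,.045,0)])
```

```text
[ 0.53701108 -0.00385156  0.150797  ] [ 0.99997305 -0.00229452  0.00688982  0.00108371]
(0.53, 0.2, 0.146, 0) [ -0.39 -20.33  -0.05] [ 0.1 -0.8 -0.3] rows>= 5
(0.526, 0.3975, 0.146, 0) [ -0.4  -19.75  -0.  ] [0. 0. 0.] rows>= 5
(0.5255, 0.3975, 0.045, 0) [-0.05 -0.   10.1 ] [0. 0. 0.] rows>= 3
```

>>> {"op": "apply_moves", "data": {"series": [[-0.1, -4, 0, 0, 0, 0, 1], [-0.2, -8, 0, 0, 0, 0, 1], [-0.3, -12, 0, 0, 0, 0, 1], [-0.4, -16, 0, 0, 0, 0, 1], [-0.4, -20.1, 0, 0, 0, -0.3, 1]]}}

```text
time: 10.07
position: [0.5296, 0.1991, 0.1451]
tool_rot: [1.0, -0.0, 0.001, 0.0]
ft_force: [1.2, -0.5, -0.9]
grip_width: 0.0868
```

>>> {"op": "apply_moves", "data": {"series": [[-0.1, -4, 0, 0, 0, 0, 1], [-0.2, -8, 0, 0, 0, 0, 1], [-0.3, -12, 0, 0, 0, 0, 1], [-0.4, -16, 0, 0, 0, 0, 1], [-0.4, -19.8, 0, 0, 0, 0, 1]]}}

```text
time: 10.48
position: [0.5253, 0.3977, 0.1447]
tool_rot: [1.0, 0.001, 0.001, 0.0]
ft_force: [0.5, 0.4, -0.4]
grip_width: 0.0869
```

>>> {"op": "apply_moves", "data": {"series": [[0, 0, 0, 0, 0, 0, 1], [0, 0, 0, 0, 0, 0, 1], [0, 0, 0, 0, 0, 0, 1]]}}

```text
time: 10.73
position: [0.5257, 0.395, 0.1447]
tool_rot: [1.0, 0.001, 0.001, 0.001]
ft_force: [-0.4, -1.1, 0.1]
grip_width: 0.0871
```

Run:
```python
from h import *
o=robot.get_obs();p=robot.camera_params("wrist");im=robot.camera("wrist")
print(o["position"],o["tool_rot"],o["grip_width"])
b=im[...,::-1].copy();c=np.array([.5245,.3977,.073])
for q in proj(p,[c,c+[.028,0,0],c+[0,.028,0],c-[0,.028,0]]): cv2.circle(b,tuple(int(v) for v in q),3,(255,0,255),-1)
cv2.imwrite("pics/w6.png",b)
plan(o["position"],o["tool_rot"],[(.5255,.3977,.045,0)])
```

```text
[0.52566111 0.39504952 0.1447242 ] [9.99999193e-01 6.24711881e-04 6.29310588e-04 9.10124938e-04] 0.08709953943940625
(0.5255, 0.3977, 0.045, 0) [-0.03 -0.28  9.97] [ 0.1 -0.1  0.1] rows>= 3
```

View pics/w6.png

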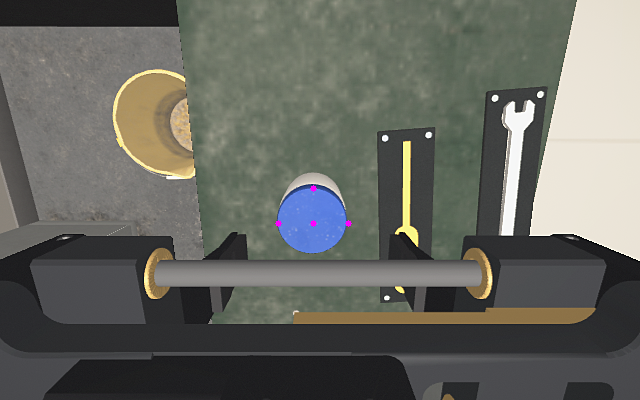

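The pot lid is centred at (312,218), 5 px further in x than predicted, the same small bias as before.

>>> {"op": "apply_moves", "data": {"series": [[0.1, -0.2, 3.5, 0, 0, 0, 1], [0.1, -0.2, 6.5, 0, 0, 0, 1], [0.1, -0.2, 9, 0, 0, 0, 1], [0.1, -0.2, 9.9, 0, 0, 0, 1], [0.1, -0.2, 9.9, 0, 0, 0, 0.9]], "newtons": 30}}

```text
time: 11.2
position: [0.5264, 0.395, 0.0442]
tool_rot: [1.0, -0.001, -0.001, 0.002]
ft_force: [-1.3, 0.5, -1.2]
grip_width: 0.085
```

>>> {"op": "apply_moves", "data": {"series": [[0, 0, 0, 0, 0, 0, 0.3], [0, 0, 0, 0, 0, 0, 0.3], [0, 0, 0, 0, 0, 0, 0.3], [0, 0, 0, 0, 0, 0, 0.3], [0, 0, 0, 0, 0, 0, 0.3]]}}

```text
time: 11.62
position: [0.529, 0.3983, 0.0487]
tool_rot: [1.0, 0.0, 0.003, -0.001]
ft_force: [0.2, 0.0, 2.7]
grip_width: 0.0577
```

>>> {"op": "apply_moves", "data": {"series": [[0, 0, 0, 0, 0, 0, 0.3], [0, 0, 0, 0, 0, 0, 0.3], [0, 0, 0, 0, 0, 0, 0.3]]}}

```text
time: 11.87
position: [0.5289, 0.3984, 0.0487]
tool_rot: [1.0, 0.0, 0.003, -0.001]
ft_force: [-0.3, -0.3, 5.4]
grip_width: 0.057
```

>>> {"op": "apply_moves", "data": {"series": [[0, 0, -2, 0, 0, 0, 0.3], [0, 0, -5, 0, 0, 0, 0.3], [0, 0, -8, 0, 0, 0, 0.3], [0, 0, -10, 0, 0, 0, 0.3]]}}

```text
time: 12.2
position: [0.5282, 0.3981, 0.1495]
tool_rot: [1.0, 0.0, 0.003, -0.001]
ft_force: [1.0, -0.0, -0.5]
grip_width: 0.0571
```

>>> {"op": "apply_moves", "data": {"series": [[0.1, 2.5, 0, 0, 0, 0, 0.3], [0.1, 6.2, 0, 0, 0, 0, 0.3], [0.2, 10.2, 0, 0, 0, 0, 0.3], [0.2, 14.2, 0, 0, 0, 0, 0.3], [0.3, 18.2, 0, 0, 0, 0, 0.3]], "newtons": 40}}

```text
time: 12.62
position: [0.5298, 0.2144, 0.147]
tool_rot: [1.0, 0.001, 0.001, 0.0]
ft_force: [0.7, 0.2, -1.0]
grip_width: 0.0575
```

>>> {"op": "apply_moves", "data": {"series": [[0, 4, 0, 0, 0, 0, 0.3], [0, 8, 0, 0, 0, 0, 0.3], [0, 12, 0, 0, 0, 0, 0.3], [0.1, 16, 0, 0, 0, 0, 0.3], [0.1, 20, 0, 0, 0, 0, 0.3]]}}

```text
time: 13.03
position: [0.5314, 0.014, 0.1471]
tool_rot: [1.0, 0.0, 0.002, 0.0]
ft_force: [0.1, -0.5, -1.4]
grip_width: 0.0573
```

>>> {"op": "apply_moves", "data": {"series": [[0, 3.8, 0, 0, 0, 0, 0.3], [0, 7, 0, 0, 0, 0, 0.3], [0, 9.5, 0, 0, 0, 0, 0.3], [0, 11.2, 0, 0, 0, 0, 0.3], [0, 11.2, 0, 0, 0, 0, 0.3]]}}

```text
time: 13.45
position: [0.5325, -0.1, 0.1471]
tool_rot: [1.0, -0.002, 0.002, 0.001]
ft_force: [0.5, -0.4, -0.3]
grip_width: 0.0573
```

>>> {"op": "apply_moves", "data": {"series": [[0, 0, 2, 0, 0, 0, 0.3], [0, 0, 4, 0, 0, 0, 0.3], [0, 0, 6, 0, 0, 0, 0.3], [0, 0, 6, 0, 0, 0, 0.3], [0, 0, 6, 0, 0, 0, 0.3]]}}

```text
time: 13.87
position: [0.5311, -0.0952, 0.0863]
tool_rot: [1.0, 0.001, 0.0, -0.001]
ft_force: [0.4, 0.2, -0.1]
grip_width: 0.0577
```

Run:
```python
from h import *
o=robot.get_obs();p=robot.camera_params("wrist");im=robot.camera("wrist")
print(o["position"],o["tool_rot"],o["grip_width"])
b=im[...,::-1].copy();c=np.array([.529,-.0965,.004])
for q in proj(p,[c,c+[.029,0,0],c+[0,.029,0],c-[0,.029,0]]): cv2.circle(b,tuple(int(v) for v in q),3,(255,0,255),-1)
cv2.imwrite("pics/w7.png",b)
plan(o["position"],o["tool_rot"],[(.533,-.096,.053,0)])
```

```text
[ 0.53111694 -0.09516683  0.08629198] [ 9.99999559e-01  5.97884431e-04  2.54341102e-04 -6.78765633e-04] 0.05772530624718966
(0.533, -0.096, 0.053, 0) [0.19 0.09 3.33] [-0.1 -0.   0.1] rows>= 1
```

View pics/w7.png

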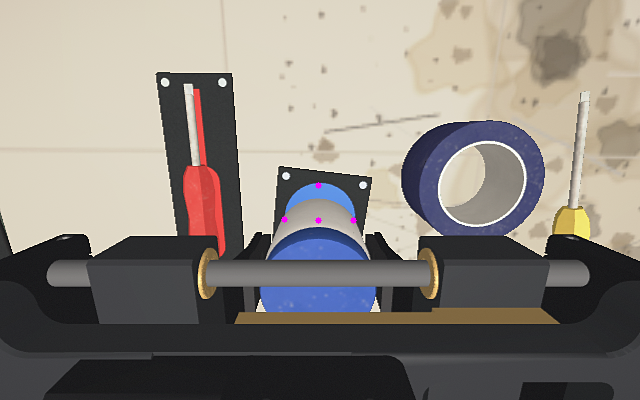

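The pot hangs over the blue disc: disc edge at row 182 against the predicted 185, columns matching. The tape at (483,180) is clear.

>>> {"op": "apply_moves", "data": {"series": [[0.2, 0.1, 1.5, 0, 0, 0, 0.3], [0.2, 0.1, 2.4, 0, 0, 0, 0.3], [0.2, 0.1, 3.1, 0, 0, 0, 0.3], [0.2, 0.1, 3.1, 0, 0, 0, 0.3], [0.2, 0.1, 3.1, 0, 0, 0, 0.3]]}}

```text
time: 14.33
position: [0.534, -0.0971, 0.0561]
tool_rot: [1.0, 0.0, 0.002, -0.0]
ft_force: [0.1, -1.2, 0.3]
grip_width: 0.0573
```

>>> {"op": "apply_moves", "data": {"series": [[0, 0, 0.1, 0, 0, 0, 0.3], [0, 0, 0.1, 0, 0, 0, 0.3]]}}

```text
time: 14.5
position: [0.5344, -0.0974, 0.0555]
tool_rot: [1.0, 0.0, 0.002, 0.0]
ft_force: [-0.5, -0.6, -1.6]
grip_width: 0.057
```

>>> {"op": "apply_moves", "data": {"series": [[-0.1, -0.1, 0.1, 0, 0, 0, 0.3], [-0.1, -0.1, 0.2, 0, 0, 0, 0.3], [-0.1, -0.1, 0.26, 0, 0, 0, 0.3], [-0.1, -0.1, 0.26, 0, 0, 0, 0.3]]}}

```text
time: 14.83
position: [0.5331, -0.0962, 0.0527]
tool_rot: [1.0, 0.0, 0.002, -0.0]
ft_force: [-1.5, 0.8, 1.0]
grip_width: 0.0572
```

>>> {"op": "apply_moves", "data": {"series": [[0, 0, 0, 0, 0, 0, 0.95], [0, 0, 0, 0, 0, 0, 0.95], [0, 0, 0, 0, 0, 0, 0.95], [0, 0, 0, 0, 0, 0, 0.95]]}}

```text
time: 15.17
position: [0.5334, -0.0964, 0.0524]
tool_rot: [1.0, 0.0, 0.002, 0.0]
ft_force: [-0.0, 0.3, -0.5]
grip_width: 0.0763
```

>>> {"op": "apply_moves", "data": {"series": [[0, 0, -3, 0, 0, 0, 0.95], [0, 0, -6, 0, 0, 0, 0.95], [0, 0, -9, 0, 0, 0, 0.95], [0, 0, -9, 0, 0, 0, 0.95]]}}

```text
time: 15.5
position: [0.5363, -0.0975, 0.1474]
tool_rot: [1.0, 0.0, 0.007, 0.002]
ft_force: [0.8, -0.4, -0.4]
grip_width: 0.0823
```

Run:
```python
from h import *
o=robot.get_obs()
print(o["position"],o["tool_rot"])
plan((.533,-.0964,.143),R.from_euler("ZX",[0,180],degrees=True).as_quat(),[(.502,-.3026,.13,7.2),(.502,-.3026,.08,7.2),(.502,-.3026,.022,7.2)])
```

```text
[ 0.53631315 -0.09750768  0.147422  ] [9.99975070e-01 3.18062183e-04 6.76615625e-03 1.99433783e-03]
(0.502, -0.3026, 0.13, 7.2) [-3.1  20.62  1.3 ] [ 0.   0.  -7.2] rows>= 6
(0.502, -0.3026, 0.08, 7.2) [ 0. -0.  5.] [0. 0. 0.] rows>= 2
(0.502, -0.3026, 0.022, 7.2) [ 0.  -0.   5.8] [0. 0. 0.] rows>= 2
```

>>> {"op": "apply_moves", "data": {"series": [[-0.6, 4, 0, 0, 0, -1, 0.6], [-1.2, 8, 0, 0, 0, -3, 0.6], [-1.8, 12, 0, 0, 0, -5, 0.6], [-2.4, 16, 0, 0, 0, -7.2, 0.6], [-3.1, 20, 0, 0, 0, -7.2, 0.6]]}}

```text
time: 15.92
position: [0.5015, -0.2979, 0.1419]
tool_rot: [0.998, 0.064, 0.002, 0.0]
ft_force: [1.0, 0.1, 0.4]
grip_width: 0.0576
```

>>> {"op": "apply_moves", "data": {"series": [[-0.1, 0.6, 3, 0, 0, 0, 0.55], [-0.1, 0.6, 6.3, 0, 0, 0, 0.55], [-0.1, 0.6, 6.3, 0, 0, 0, 0.55], [-0.1, 0.6, 6.3, 0, 0, 0, 0.55]]}}

```text
time: 16.25
position: [0.5002, -0.3011, 0.0773]
tool_rot: [0.998, 0.063, -0.0, -0.002]
ft_force: [0.4, -0.3, 0.9]
grip_width: 0.048
```

Run:
```python
from h import *
o=robot.get_obs();p=robot.camera_params("wrist");im=robot.camera("wrist");t=robot.camera("top")
print(o["position"],o["tool_rot"],o["grip_width"])
a=np.radians(7.2);d=np.array([np.cos(a),np.sin(a),0]);c=np.array([.5003,-.3026,.011])
b=im[...,::-1].copy()
for q in proj(p,[c,c+.04*d,c+.1275*d]): cv2.circle(b,tuple(int(v) for v in q),3,(255,0,255),-1)
tb=cv2.resize(t[150:260,180:400],None,fx=2.9,fy=2.9,interpolation=cv2.INTER_CUBIC)[...,::-1]
cv2.imwrite("pics/w8.png",np.vstack([cv2.resize(b[60:340],(638,279)),tb]))
plan(o["position"],o["tool_rot"],[(.502,-.3026,.022,7.2)])
```

```text
[ 0.50023329 -0.30111068  0.07730212] [ 9.98026133e-01  6.27622737e-02 -4.02325198e-04 -2.13852908e-03] 0.04803661438643328
(0.502, -0.3026, 0.022, 7.2) [0.16 0.19 5.53] [-0.2  0.  -0. ] rows>= 2
```

View pics/w8.png

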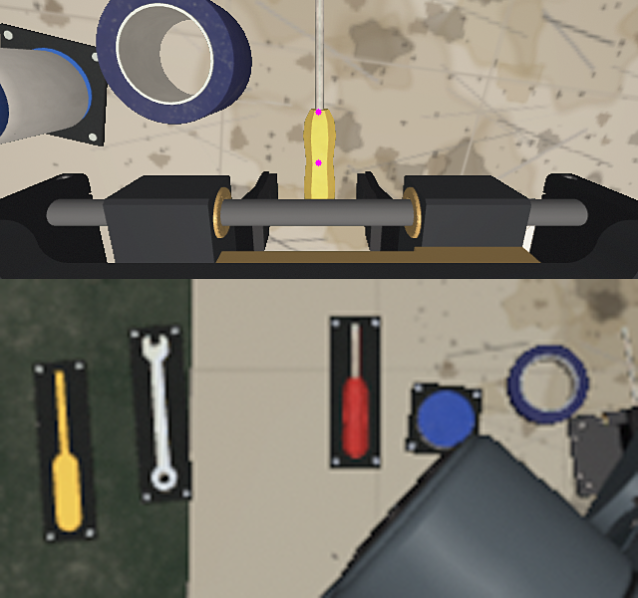

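The yellow handle is centred between the fingers at column 319, on the prediction. The top crop shows the spanner, red screwdriver and pot in place on their tiles, and the tape unmoved.

>>> {"op": "apply_moves", "data": {"series": [[0.1, 0.1, 3, 0, 0, 0, 0.55], [0.1, 0.1, 4.8, 0, 0, 0, 0.55], [0.1, 0.1, 5.6, 0, 0, 0, 0.55], [0.1, 0.1, 5.6, 0, 0, 0, 0.4]], "newtons": 35}}

```text
time: 16.68
position: [0.5034, -0.3024, 0.0233]
tool_rot: [0.998, 0.064, 0.001, -0.0]
ft_force: [-0.3, -0.4, 0.5]
grip_width: 0.0454
```

>>> {"op": "apply_moves", "data": {"series": [[0, 0, 0, 0, 0, 0, 0], [0, 0, 0, 0, 0, 0, 0], [0, 0, 0, 0, 0, 0, 0], [0, 0, 0, 0, 0, 0, 0], [0, 0, 0, 0, 0, 0, 0]]}}

```text
time: 17.1
position: [0.504, -0.3036, 0.0247]
tool_rot: [0.998, 0.063, 0.003, 0.001]
ft_force: [-0.5, 1.7, 6.2]
grip_width: 0.0229
```

>>> {"op": "apply_moves", "data": {"series": [[0, 0, 0, 0, 0, 0, 0], [0, 0, 0, 0, 0, 0, 0]]}}

```text
time: 17.27
position: [0.504, -0.3036, 0.0247]
tool_rot: [0.998, 0.063, 0.003, 0.001]
ft_force: [0.1, 1.8, 6.1]
grip_width: 0.0229
```

Run:
```python
from h import *
o=robot.get_obs();P=o["position"]
print(P,o["tool_rot"],o["grip_width"])
# handle-mid offset from TCP along the tool keeps: target handle mid .457,.2977
k=P[0]-.5003
plan(P,o["tool_rot"],[(*P[:2],.15,7.2),(.495,-.11,.15,7.2),(.487,.09,.15,7.2),(.457+k,.2977,.15,4.4),(.457+k,.2977,.06,4.4)])
```

```text
[ 0.50396875 -0.30360685  0.02468774] [9.98013979e-01 6.29358494e-02 2.57304271e-03 7.46056699e-04] 0.02287634568905603
(np.float64(0.5039687533598023), np.float64(-0.30360685354505274), 0.15, 7.2) [  0.06   0.02 -12.53] [ 0.1 -0.3  0. ] rows>= 4
(0.495, -0.11, 0.15, 7.2) [  1.54 -19.32  -0.  ] [0. 0. 0.] rows>= 5
(0.487, 0.09, 0.15, 7.2) [  1.71 -19.94  -0.  ] [0. 0. 0.] rows>= 5
(np.float64(0.46066875335980234), 0.2977, 0.15, 4.4) [-1.000e-02 -2.094e+01 -0.000e+00] [ 0.  -0.   2.8] rows>= 6
(np.float64(0.46066875335980234), 0.2977, 0.06, 4.4) [ 0. -0.  9.] [0. 0. 0.] rows>= 3
```

>>> {"op": "apply_moves", "data": {"series": [[0, 0, -3, 0, 0, 0, 0], [0, 0, -6.5, 0, 0, 0, 0], [0, 0, -10, 0, 0, 0, 0], [0, 0, -12.5, 0, 0, 0, 0], [0, 0, -12.5, 0, -0.3, 0, 0]], "newtons": 40}}

```text
time: 17.68
position: [0.5054, -0.3057, 0.1541]
tool_rot: [0.998, 0.063, 0.003, 0.004]
ft_force: [-0.0, -0.8, -0.9]
grip_width: 0.0225
```

>>> {"op": "apply_moves", "data": {"series": [[0.2, -3, 0, 0, 0, 0, 0], [0.5, -7, 0, 0, 0, 0, 0], [0.8, -11.1, 0, 0, 0, 0, 0], [1.2, -15.2, 0, 0, 0, 0, 0], [1.5, -19.3, 0, 0, 0, 0, 0]]}}

```text
time: 18.1
position: [0.4926, -0.1083, 0.1476]
tool_rot: [0.998, 0.062, -0.001, 0.0]
ft_force: [1.6, 0.2, -0.2]
grip_width: 0.0226
```

>>> {"op": "apply_moves", "data": {"series": [[0.3, -4, 0, 0, 0, 0, 0], [0.7, -8, 0, 0, 0, 0, 0], [1.0, -12, 0, 0, 0, 0, 0], [1.4, -16, 0, 0, 0, 0, 0], [1.7, -19.9, 0, 0, 0, 0, 0]]}}

```text
time: 18.52
position: [0.4844, 0.0915, 0.1476]
tool_rot: [0.998, 0.063, -0.001, 0.0]
ft_force: [1.4, 0.1, -0.1]
grip_width: 0.0231
```

>>> {"op": "apply_moves", "data": {"series": [[0, -4, 0, 0, 0, 0.5, 0], [0, -8, 0, 0, 0, 1, 0], [0, -12, 0, 0, 0, 2, 0], [0, -16, 0, 0, 0, 2.8, 0], [0, -20, 0, 0, 0, 2.8, 0]]}}

```text
time: 18.93
position: [0.4589, 0.2897, 0.1473]
tool_rot: [0.999, 0.038, -0.002, 0.001]
ft_force: [1.2, -0.4, -1.4]
grip_width: 0.0228
```

>>> {"op": "apply_moves", "data": {"series": [[0, -0.9, 3, 0, 0, 0, 0], [0, -0.9, 6, 0, 0, 0, 0], [0, -0.9, 9.5, 0, 0, 0, 0], [0, -0.9, 9.5, 0, 0, 0, 0], [0, -0.9, 9.5, 0, 0, 0, 0]]}}

```text
time: 19.35
position: [0.457, 0.2961, 0.0508]
tool_rot: [0.999, 0.039, -0.004, 0.001]
ft_force: [-0.1, -0.3, 0.1]
grip_width: 0.0224
```

Run:
```python
from h import *
o=robot.get_obs();p=robot.camera_params("wrist");im=robot.camera("wrist")
print(o["position"],o["tool_rot"],o["grip_width"])
b=im[...,::-1].copy();a=np.radians(4.4);d=np.array([np.cos(a),np.sin(a),0]);c=np.array([.501,.301,.004])
for q in proj(p,[c,c+.0835*d]): cv2.circle(b,tuple(int(v) for v in q),3,(255,0,255),-1)
cv2.imwrite("pics/w9.png",b)
plan(o["position"],o["tool_rot"],[(.4607,.2977,.029,4.4)])
```

```text
[0.45701577 0.29614877 0.05075471] [ 0.9992416   0.0386839  -0.00418971  0.00148906] 0.022402899877985393
(0.4607, 0.2977, 0.029, 4.4) [ 0.4  -0.13  2.17] [0.2 0.5 0. ] rows>= 1
```

View pics/w9.png

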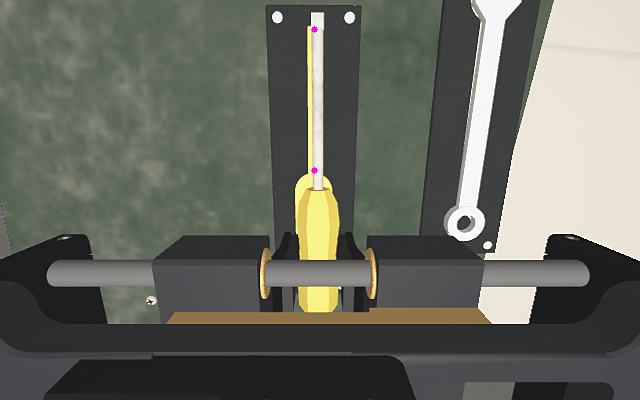

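The yellow tool is over its outline. The tile axis is at column 313 and the tool at 318, so it needs about 3 mm to the left and 4 mm forward.

>>> {"op": "apply_moves", "data": {"series": [[0.4, -0.3, 1, 0, 0.4, 0, 0], [0.4, -0.3, 1.6, 0, 0.4, 0, 0], [0.4, -0.3, 2, 0, 0.4, 0, 0], [0.4, -0.3, 2, 0, 0.4, 0, 0], [0.4, -0.3, 2, 0, 0.4, 0, 0]]}}

```text
time: 19.82
position: [0.4632, 0.3002, 0.0335]
tool_rot: [0.999, 0.039, 0.003, 0.0]
ft_force: [-0.0, 0.5, -1.5]
grip_width: 0.0229
```

>>> {"op": "apply_moves", "data": {"series": [[0, 0, 0, 0, 0, 0, 0], [0, 0, 0, 0, 0, 0, 0]]}}

```text
time: 19.98
position: [0.4632, 0.3003, 0.0334]
tool_rot: [0.999, 0.039, 0.003, 0.0]
ft_force: [0.5, -0.8, 0.0]
grip_width: 0.0228
```

Still to go down to 0.0287, about 4.5 mm, and about 2 mm back along x.

>>> {"op": "apply_moves", "data": {"series": [[-0.2, 0.1, 0.2, 0, -0.3, 0, 0], [-0.2, 0.1, 0.4, 0, -0.3, 0, 0], [-0.2, 0.1, 0.45, 0, -0.3, 0, 0], [-0.2, 0.1, 0.45, 0, -0.3, 0, 0]]}}

```text
time: 20.32
position: [0.4609, 0.299, 0.0287]
tool_rot: [0.999, 0.039, -0.0, 0.0]
ft_force: [-0.2, -1.0, 3.5]
grip_width: 0.0225
```

>>> {"op": "apply_moves", "data": {"series": [[0, 0, 0, 0, 0, 0, 0.55], [0, 0, 0, 0, 0, 0, 0.55], [0, 0, 0, 0, 0, 0, 0.55], [0, 0, 0, 0, 0, 0, 0.55]]}}

```text
time: 20.65
position: [0.4612, 0.2992, 0.0283]
tool_rot: [0.999, 0.039, 0.0, 0.0]
ft_force: [-0.3, 0.2, 0.9]
grip_width: 0.0413
```

>>> {"op": "apply_moves", "data": {"series": [[0, 0, -3, 0, 0, 0, 0.6], [0, 0, -6, 0, 0, 0, 0.6], [0, 0, -10, 0, 0, 0, 0.6], [0, 0, -14, 0, 0, 0, 0.6], [0, 0, -16, 0, 0, 0, 0.6]]}}

```text
time: 21.07
position: [0.463, 0.3001, 0.1928]
tool_rot: [0.999, 0.039, 0.003, -0.001]
ft_force: [0.8, 0.6, 0.5]
grip_width: 0.0523
```

>>> {"op": "apply_moves", "data": {"series": [[-3, 3, 0, 0, 0, 0, 0.6], [-4, 6, 0, 0, 0, 0, 0.6], [-4, 10, 0, 0, 0, 0, 0.6], [-4, 10, 0, 0, 0, 0, 0.6], [-4, 10, 0, 0, 0, 0, 0.6]]}}

```text
time: 21.48
position: [0.4292, 0.1948, 0.1887]
tool_rot: [0.999, 0.037, 0.0, 0.0]
ft_force: [-0.0, 0.1, -0.0]
grip_width: 0.0525
```

Run:
```python
from h import *
o=robot.get_obs();p=robot.camera_params("top");im=robot.camera("top");w=robot.camera("wrist");s=robot.camera("scene")
print(o["time"],o["position"])
Y=((20,130,80),(35,255,255));Rd=((0,150,80),(8,255,255));B=((100,120,50),(125,255,255));W=((0,0,150),(180,60,255))
print("y handle, want .4571 .2977");blobs(im,(186,165,218,247),*Y,p,.015)
print("r handle, want .532 -.0035");blobs(im,(288,158,316,220),*Rd,p,.015)
print("pot, want .529 -.0965");blobs(im,(316,175,350,216),*B,p,.077)
print("spanner, want .538 .2008");blobs(im,(222,163,247,230),*W,p,.0075)
t=cv2.resize(im[150:255,175:400],None,fx=2.84,fy=2.84,interpolation=cv2.INTER_CUBIC)
s=cv2.resize(s[170:330,180:400],None,fx=1.5,fy=1.5); f=np.zeros((240,t.shape[1],3),np.uint8);f[:,:330]=s
f[:192,331:331+307]=cv2.resize(w,(307,192))
cv2.imwrite("pics/end.png",np.vstack([t,f])[...,::-1])
```

```text
21.4833 [0.42921    0.19484496 0.18873339]
y handle, want .4571 .2977
117 px [201. 207.] c [0.5062 0.2997] ang 178.9 ends [0.5811 0.2982] [0.4692 0.3005] rect [525.3 299.7] [111.7  27.2]
r handle, want .532 -.0035
230 px [302. 197.] c [ 0.5321 -0.004 ] ang 179.7 ends [ 0.5727 -0.0042] [ 0.4911 -0.0038] rect [531.9  -3.9] [24.2 81.6]
pot, want .529 -.0965
308 px [334. 197.] c [ 0.5283 -0.0973] ang 57.3 ends [ 0.513 -0.121] [ 0.5436 -0.0735] rect [528.2 -97.1] [54.4 54.5]
spanner, want .538 .2008
231 px [234. 193.] c [0.5466 0.2017] ang -175.8 ends [0.6184 0.2069] [0.4678 0.1959] rect [543.1 201.9] [150.9  24.9]
23 px [246. 201.] c [0.5228 0.1666] ang -179.9 ends [0.5563 0.1667] [0.4894 0.1666] rect [522.9 166.6] [66.9  0. ]
```

View pics/end.png

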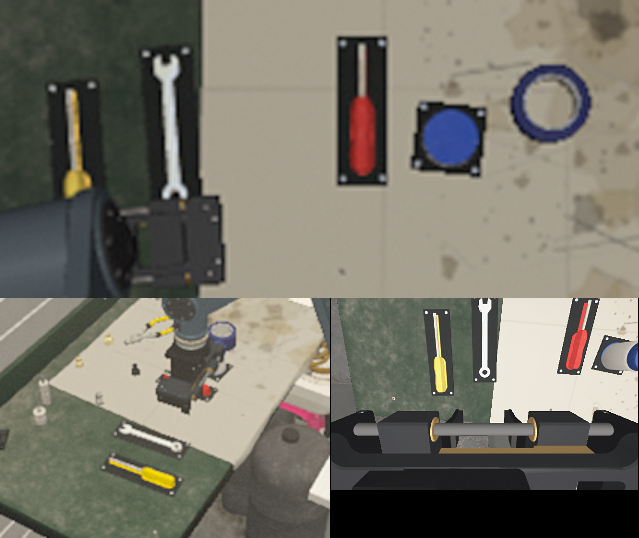

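Red and the pot match to within 1 mm. The arm hides the lower ends of the yellow screwdriver and the spanner, so I'll move it aside and recheck.

>>> {"op": "apply_moves", "data": {"series": [[0, 4, 0, 0, 0, 0, 0.6], [0, 8, 0, 0, 0, 0, 0.6], [0, 12, 0, 0, 0, 0, 0.6], [0, 16, 0, 0, 0, 0, 0.6], [0, 20, 0, 0, 0, 0, 0.6]]}}

```text
time: 22.05
position: [0.4449, -0.0034, 0.1885]
tool_rot: [0.999, 0.04, 0.0, 0.0]
ft_force: [1.2, 0.2, 0.3]
grip_width: 0.0525
```

>>> {"op": "apply_moves", "data": {"series": [[0, 4, 0, 0, 0, 0, 0.6], [0, 8, 0, 0, 0, 0, 0.6], [0, 12, 0, 0, 0, 0, 0.6], [0, 16, 0, 0, 0, 0, 0.6], [0, 16, 0, 0, 0, 0, 0.6]]}}

```text
time: 22.47
position: [0.4605, -0.1695, 0.1891]
tool_rot: [0.999, 0.037, 0.003, 0.003]
ft_force: [0.6, -1.2, -0.4]
grip_width: 0.0525
```

Run:
```python
from h import *
p=robot.camera_params("top");im=robot.camera("top")
print("y handle, want .4571 .2977 4.4");blobs(im,(186,165,218,247),(20,130,80),(35,255,255),p,.015)
print("spanner, want .538 .2008 4.5");blobs(im,(222,163,244,230),(0,0,150),(180,60,255),p,.0075)
t=cv2.resize(im[150:255,175:400],None,fx=3.4,fy=3.4,interpolation=cv2.INTER_CUBIC)
cv2.imwrite("pics/end2.png",t[...,::-1])
```

```text
y handle, want .4571 .2977 4.4
304 px [202. 219.] c [0.4698 0.2969] ang -177.7 ends [0.5811 0.3014] [0.4179 0.2948] rect [499.3 299.5] [163.5  30.3]
spanner, want .538 .2008 4.5
253 px [235. 195.] c [0.5401 0.2012] ang -175.9 ends [0.6184 0.2068] [0.4593 0.1954] rect [538.8 201.6] [159.5  24.9]
```

View pics/end2.png

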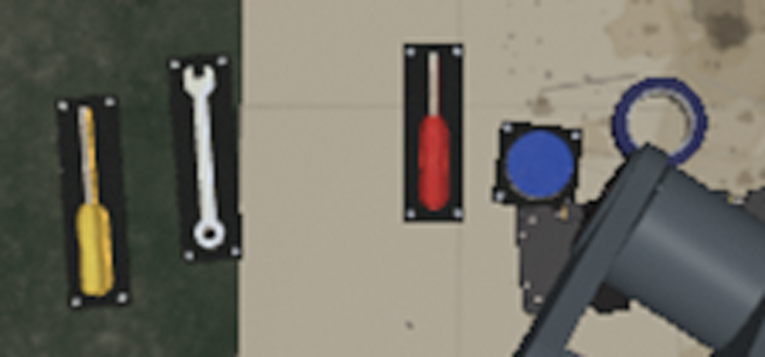

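All four sit on their outlines, pointing the right way, and the tape is still in place. The end of the yellow handle is at x = 0.418 against the 0.417 wanted. The small sideways offset of its shaft is parallax.

Run:
```python
from rig import robot
print(robot.hand_in())
```

```text
the job is handed in; nothing more can be done
None
```

I put the spanner, red screwdriver, grease pot and yellow screwdriver each on its own tile, let go of everything, and moved the arm clear before handing in. It took about 22.5 s of the 109 s allowed. `hand_in` reports no verdict, so the result rests on my own checks.

| Item | Last check from the top camera |
|---|---|
| Red screwdriver | within about 1 mm of its outline |
| Pot | within about 1 mm of the disc centre |
| Spanner | within about 2 mm, turned under 1° from its outline |
| Yellow screwdriver | handle end within about 1 mm along the tile, pointing the right way |

- **Less certain – yellow screwdriver:** some of its outline still showed beside the tool and blurred its own angle and sideways measurement. I judged those by eye, allowing for about 3 mm of parallax from its height.
- **Camera disagreement:** the wrist camera put most things 3–4 mm further forward than the top camera did. That is more than the stated 2 mm calibration, but inside the 12 mm tolerance.
- **Tape:** it looked unmoved in every picture, though I did not measure it at the end.
- **Forces:** wrist force readings stayed around 7 N or less.

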